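# Set out the taping station

## Robot

A 7-joint arm with a two-finger parallel gripper is mounted at the origin on the work surface. World frame = base frame: x ahead of the robot, y to its left, z up, the work surface at z = 0. Lengths are in mm, angles in rad, forces in N, time in s.
With the tool pointing down it reaches from about 425 to 875 mm from the base axis. Payload 4.7 kg.
Tool frame: the origin (TCP) lies between the finger pads; the fingertips stand ctrl.tips_ahead ahead of it and the grasp point (between the pads) lies 3 mm ahead of it (ctrl.tips_ahead is the distance from the TCP to the fingertips, in mm); z points along the fingers, y is the line along which they close (so a half turn about z gives the same grasp; the last joint's range is limited). The gripper opens to 87 mm and grips with 3 to 60 N. Pads are 19 mm wide; open, the fingers measure 117 mm over their backs; the gripper's body (75 mm by 190 mm) begins 51 mm behind the grasp point.
Start: joints at [-1.284, 0.321, -0.07, 1.45, 0.023, 1.371, -0.057], TCP at [175.157, 625.977, 209.687] pointing down, gripper open.
Joint ranges: [-2.86, 2.86], [-0.3, 2.09], [-1.38, 1.24], [0.06, 2.45], [-1.56, 4.7], [0.09, 2.05], [-2.69, 2.69]. Speed limits (rad/s): [2.57, 2.57, 3.14, 3.14, 3.14, 3.14, 3.14].

## Interface

Orientations are given as a 3x3 rotation matrix whose columns are the frame's x, y, z axes.
In Python, from plant import monitor, get_image, workorder, ctrl gives the robot as it stands.
- The arm moves only by the tool send_rows, never from a script. Its argument "commands" is a list of rows, each a list of 3 entries, a list of its own where there are three numbers: the finger opening in m, from 0 to 0.087, then the shift along the tool's x, y, z in m, then the turn about the tool's z in rad. In form: [[jaw, [x, y, z], yaw], ...]. A call has 1 to 20 rows; each row shifts and turns the commanded pose from where the row before left it, along the tool's axes as they then stand; what a row does not reach is not made up. A row lasts 1/8 s, in which the tool goes at most 62.5 mm and 10.7 degrees, less where a joint would pass 70% of its speed; a pose out of reach is approached as far as the arm can. A call with a gripper value outside its range is refused whole. The fingers move at their own pace and stop on an object; the grip force is fixed at half the most. Time passes only in rows, so rows that do not move let the fingers close. It gives the time, the measured TCP pose, the force, the opening and the grip force at its end, in the units of the state.
- monitor.state(): the state, without advancing time (a new reading comes with each control period).
- get_image(name): name is "scene" or "side" or "wrist"; returns a dict with "color" (480x640x3 uint8, blue, green, red), "z_map" (480x640 float32, mm along the optical axis (not along the pixel's ray), 0 where there is no reading), "fx", "fy", "cx", "cy" (pixels), "origin" and "orientation" of the camera in the world. Camera axes: x right, y up, looking along -z (the intrinsics and any distortion apply to the point x, -y, -z); pixel columns grow to the right and rows downward; lengths in mm; the calibration is good to about 2 mm. A picture is of the moment at which its call begins.
- workorder.close_job(): hands the job in; it is judged then, once.
The state is a dict: "clock": time; "joints": joint angles; "dq": joint speeds; "tau": joint torques, N m; "ee_pos": TCP position; "orientation": TCP orientation; "wrist_force": force on the tool from outside, world axes, zero at the start; "moment": the same for the moment, N m; "gripper_width": finger opening in mm; "finger_force": force on a finger pad.
Only numpy, scipy, OpenCV 4.12 (cv2) and the standard library are available. Lean on these libraries where they do the work, as an engineer would, in place of code of your own. Each camera call takes 0.05 s, during which the arm holds its last target. There are 200 camera calls.

## Task

Set out the taping station: stand the largest tape roll in the middle well of the white three-well tray, with the smallest tape roll flat and centred on top of it, and stand the small spray bottle in the tray's end well nearer the steel drum and the white jar with the grey lid in the end well at the other side of the big roll. Lay the plaster box flat in the middle of the drum's lid. Leave the medium-sized tape roll where it is.

Things in the scene. Friction and masses are not known exactly. Their poses are not given: they have to be found in the camera images.
- big_roll: largest roll of white tape, a loose cylinder standing on its flat end on the table, 64 mm diameter, 52 mm high, hollow core of 28 mm diameter through it; about 90 g. Origin: centre of its underside, z up.
- small_roll: smallest roll of white tape, loose, standing on its flat end, 44 mm diameter, 28 mm high, core of 24 mm diameter through it; about 30 g. Origin: centre of its underside, z up.
- medium_roll: middle-sized roll of white tape, loose, standing on its flat end, 54 mm diameter, 38 mm high, core of 26 mm diameter. Not part of the job: to be left where it is. Origin: centre of its underside, z up.
- spray: white spray bottle, loose and upright: round body of 52 mm diameter up to 74 mm height, then a shoulder narrowing to a grey spray head of 26 mm, 102 mm high in all; about 130 g. Origin: centre of its underside, z up.
- jar: white salve jar with a wider grey screw lid (closed), loose and upright: body 54 mm diameter up to 36 mm height, lid 58 mm diameter from 36 to 54 mm height; about 110 g. Origin: centre of its underside, z up.
- plaster_box: brown cardboard box of plasters, loose, lying flat: 44 mm along its x, 74 mm along its y, 30 mm high; about 60 g. At the start its x points away from the robot within 0.3 rad. Origin: centre of its underside, z up.
- tray: white plastic tray, fixed: a flat slab 104 mm along its x, 320 mm along its y, 14 mm high, with three round flat-bottomed wells of 84 mm diameter, 8 mm deep (well floors 6 mm above the table), their centres at y = -100, 0 and +100 mm, x = 0 in the tray's frame. Its y is roughly the robot's left (yaw within 0.22 rad). Origin: centre of its underside, z up.
- drum: round steel dressing drum with a flat closed lid, fixed, 130 mm diameter, 100 mm high (flat lid top at 100 mm). It stands on the table beside one end of the tray, left or right; a white open tub of similar size stands at the other end. Origin: centre of its underside, z up.
Not all that is in view belongs to the job. What is shaped like the jar but orange is not meant. Leave any purple look-alike of the plaster_box alone.

How it is judged:
By the outcome, as a careful person would: the job done as asked, in the order asked, and still so for the second after the job is handed in, with the robot touching nothing.
It also fails if it takes over 99 s, if anything falls off the work surface, if the arm or the gripper's body presses on something with over 40 N, if the wrist force passes 120 N, or if a joint passes its speed limit or range.

## Working session

There is one attempt and no reset: what is moved stays moved. The work goes in short steps, Python scripts to look and compute and a tool call to move; the robot and the scene stay as the last step left them, time stands still between calls to the robot, and variables do not carry over. Pictures are saved under pics/ and viewed, at most 14 in all, crops included, and the job is handed in when it is done.

Besides the shell and the picture viewer there is one more tool, called after "Call:" by a JSON object that holds its "op" and its "data". send_rows: Moves the arm, as the interface text tells. Its arguments: {"type":"object","properties":{"commands":{"type":"array"}},"required":["commands"]}

```bash
mkdir -p pics; ls
python3 - <<'E'
from plant import monitor, get_image, workorder, ctrl
import cv2,numpy as np
s=monitor.state()
for k in s: print(k,np.round(s[k],3).tolist())
print(ctrl.tips_ahead)
for n in("scene","side"):
    d=get_image(n); cv2.imwrite(f"pics/{n}0.png",d["color"]); np.savez(f"{n}0.npz",**d)
    print(n,d["fx"],d["fy"],d["cx"],d["cy"],d["origin"],np.round(d["orientation"],3).tolist(),[k for k in d])
E
```

```text
pics
clock 0.0
joints [-1.284, 0.322, -0.07, 1.452, 0.023, 1.371, -0.057]
dq [-0.001, -0.002, -0.0, 0.002, 0.001, 0.001, -0.001]
tau [0.0, -49.129, -0.404, -31.252, -0.064, 0.044, 0.0]
ee_pos [175.04, 625.403, 208.591]
orientation [[-0.963, 0.269, -0.0], [0.269, 0.963, -0.002], [-0.0, -0.002, -1.0]]
wrist_force [-0.387, -0.573, -0.027]
moment [0.026, -0.008, 0.057]
finger_force 0.0
gripper_width 87.075
22.0
scene 439.6836030653467 439.6836030653467 314.2814247355042 241.58056143169952 [1022.8933395  -105.99116176  776.12415936] [[0.201, -0.778, 0.595], [0.979, 0.169, -0.11], [-0.016, 0.605, 0.796]] ['color', 'z_map', 'fx', 'fy', 'cx', 'cy', 'origin', 'orientation']
side 453.78921987652916 453.78921987652916 324.1745537895232 237.35711334110755 [ 243.45426243 -555.67519506  575.18739988] [[0.902, 0.297, -0.312], [-0.431, 0.583, -0.689], [-0.022, 0.756, 0.654]] ['color', 'z_map', 'fx', 'fy', 'cx', 'cy', 'origin', 'orientation']
```

View pics/scene0.png

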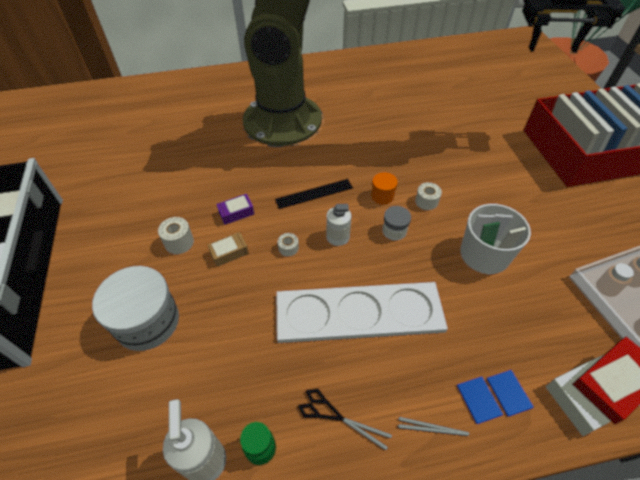

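View pics/side0.png

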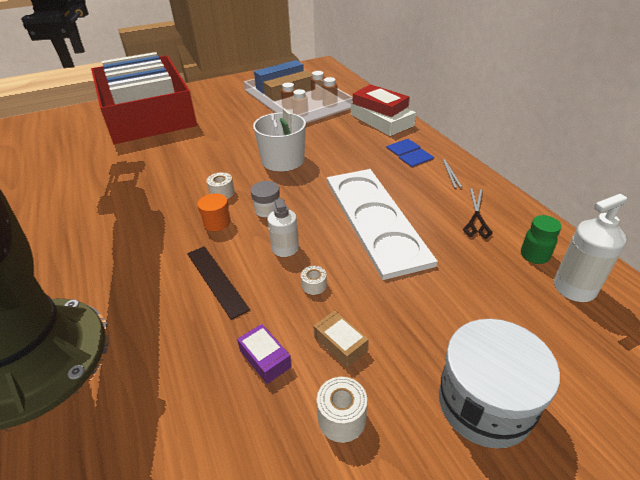

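Scene picture: the drum is at (137,305), so at the robot's right (−y), and the tub is at (495,238). The three wells are at (307,313), (358,310) and (410,307).

Look-alikes by scene pixel:
- **Rolls:** (175,235) largest, (428,195) medium (leave), (288,244) smallest.
- **Jars:** grey lid (396,222) is wanted, orange (384,187) is not.
- **Boxes:** brown (228,248) is wanted, purple (236,208) is not.
- **Bottles:** small spray (339,225) is wanted, the pump bottle at (193,445) is not.

In the side picture they are: big roll (342,408), small roll (314,280), spray (284,230), jar (265,198), box (341,338).

```bash
cat > h.py <<'E'
import numpy as np,cv2
def cloud(d):
    z=d["z_map"].astype(float); v,u=np.mgrid[:480,:640]
    p=np.stack([(u-d["cx"])/d["fx"]*z,-(v-d["cy"])/d["fy"]*z,-z],-1)
    w=p@np.array(d["orientation"]).T+np.array(d["origin"]); w[z<=0]=np.nan
    return w
def top(w,c,r,zmin,band=4):
    p=w.reshape(-1,3); p=p[np.hypot(p[:,0]-c[0],p[:,1]-c[1])<r]; p=p[p[:,2]>zmin]
    zt=np.percentile(p[:,2],90) ; q=p[abs(p[:,2]-zt)<band]
    (x,y),R=cv2.minEnclosingCircle(q[:,:2].astype(np.float32))
    rect=cv2.minAreaRect(q[:,:2].astype(np.float32))
    return zt,x,y,R,len(q),rect
E
python3 - <<'E'
from h import *
px={"big":((175,228),(342,395)),"medium":((428,190),(221,180)),"small":((288,240),(314,274)),"spray":((341,209),(281,208)),"jar":((397,215),(265,190)),"box":((228,246),(341,333)),"drum":((133,295),(500,365)),"tray":((358,310),(377,215)),"orange":((384,180),(214,203))}
pur=((236,206),(264,346)); px["purple"]=pur
for n,i in("scene",0),("side",1):
    d=dict(np.load(n+"0.npz")); w=cloud(d)
    for k in px:
        u,v=px[k][i]; c=np.nanmedian(w[v-6:v+7,u-6:u+7].reshape(-1,3),0)
        r={"drum":85,"tray":180}.get(k,48)
        try:
            t=top(w,c,r,8 if k=="tray" else 15,3)
            print(n,k,"seed",np.round(c).tolist(),"top %.1f c %.1f %.1f R %.1f n %d"%t[:5],np.round(t[5][0]+t[5][1],1).tolist(),round(t[5][2],1))
        except Exception as e: print(n,k,c,e)
E
```

```text
scene big seed [370.0, -291.0, 51.0] top 53.5 c 382.3 -294.3 R 33.0 n 429 [382.4, -293.4, 60.2, 63.9] 88.3
scene medium seed [373.0, 285.0, 38.0] top 39.7 c 383.6 283.4 R 28.2 n 238 [383.7, 283.6, 52.7, 53.0] 88.4
scene small seed [438.0, -57.0, 27.0] top 30.1 c 449.4 -57.5 R 22.2 n 165 [448.7, -58.1, 40.6, 42.4] 47.7
scene spray seed [446.0, 59.0, 97.0] top 98.8 c 443.9 59.7 R 13.4 n 42 [442.7, 60.4, 24.7, 14.7] 78.7
scene jar seed [451.0, 182.0, 55.0] top 55.7 c 452.2 182.2 R 29.1 n 394 [452.6, 182.4, 53.8, 57.4] 72.9
scene box seed [438.0, -185.0, 31.0] top 32.1 c 434.6 -187.8 R 41.6 n 517 [434.6, -186.4, 45.6, 73.8] 15.8
scene drum seed [566.0, -352.0, 101.0] top 101.6 c 566.2 -358.8 R 65.7 n 3341 [566.1, -358.4, 128.2, 127.5] 23.5
scene tray seed [631.0, 50.0, 7.0] top 17.2 c 624.5 53.0 R 170.5 n 2352 [572.7, 59.6, 319.8, 230.6] 82.0
scene orange seed [343.0, 186.0, 55.0] top 55.9 c 346.1 187.2 R 30.4 n 317 [344.9, 186.2, 56.5, 57.2] 29.6
scene purple seed [328.0, -157.0, 31.0] top 32.3 c 323.6 -160.6 R 40.6 n 406 [322.9, -160.0, 45.6, 73.6] 14.4
side big seed [387.0, -280.0, 38
[... 328 characters left out ...]
.4 c 437.9 57.7 R 15.4 n 76 [437.4, 54.9, 23.9, 27.1] 50.4
side jar seed [449.0, 177.0, 55.0] top 55.7 c 450.3 183.3 R 29.9 n 374 [449.9, 183.4, 57.6, 54.5] 69.4
side box seed [433.0, -188.0, 31.0] top 31.9 c 432.8 -186.3 R 41.9 n 1199 [432.7, -185.8, 45.1, 74.7] 15.6
side drum seed [557.0, -362.0, 101.0] top 101.6 c 563.9 -357.5 R 65.3 n 7795 [563.5, -358.2, 129.0, 128.3] 14.4
side tray seed [640.0, 57.0, 7.0] top 16.1 c 632.3 52.5 R 168.5 n 2750 [633.1, 51.7, 322.6, 105.9] 81.8
side orange seed [345.0, 182.0, 55.0] top 55.6 c 343.5 186.5 R 29.9 n 413 [343.7, 186.7, 57.0, 56.0] 76.0
side purple seed [323.0, -159.0, 31.0] top 31.9 c 321.5 -159.0 R 42.1 n 1291 [321.8, -159.7, 45.1, 75.5] 13.7
```

Run:
```python
import cv2,numpy as np
a=cv2.imread("pics/scene0.png")[165:350,140:460]; cv2.imwrite("pics/crop1.png",cv2.resize(a,(800,462),interpolation=cv2.INTER_CUBIC))
```

```text
(no output)
```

View pics/crop1.png

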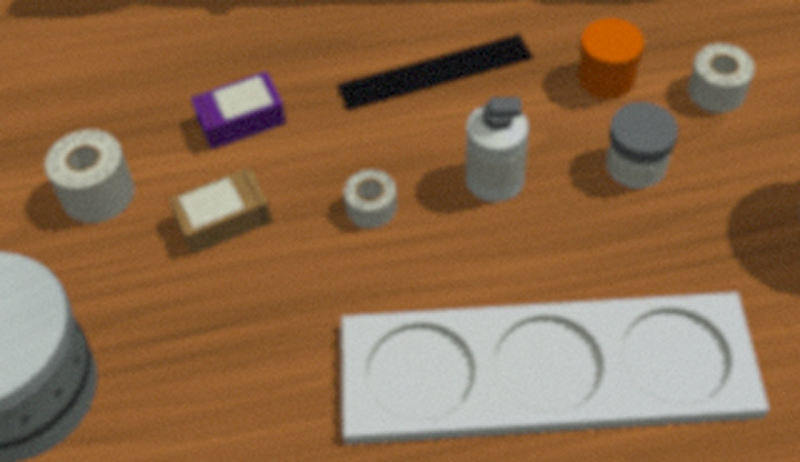

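The crop confirms the choices: the big roll at crop (90,175), brown box (220,208), small roll (370,198), spray (497,150) and grey-lidded jar (641,145). The two views agree to about 2 mm. I'll refine the tray, the spray's body and the tub.

```bash
cat >> h.py <<'E'
def go(t,ang=None,s=None):
    """totals in tool axes (m) and yaw (rad) to reach TCP t (mm) with tool y at ang deg; turn done after shift"""
    if s is None:
        from plant import monitor; s=monitor.state()
    R=np.array(s["orientation"]); d=R.T@(np.array(t)-s["ee_pos"])
    a=np.degrees(np.arctan2(R[1,1],R[0,1])); y=0 if ang is None else np.radians((a-ang+180)%360-180)
    print("shift",np.round(d/1000,4).tolist(),"yaw %.3f"%y,"| at",np.round(s["ee_pos"],1).tolist(),"ang %.1f"%a, "tilt",np.round(R[:,2],3).tolist())
    return R
E
python3 - <<'E'
from h import *
for n in("scene","side"):
    w=cloud(dict(np.load(n+"0.npz"))); p=w.reshape(-1,3)
    m=(p[:,0]>560)&(p[:,0]<710)&(abs(p[:,1]-52)<175)&(p[:,2]>11)&(p[:,2]<22)
    r=cv2.minAreaRect(p[m,:2].astype(np.float32)); print(n,"tray",np.round(r[0]+r[1],1),r[2],"z",np.median(p[m,2]))
    m=(np.hypot(p[:,0]-441,p[:,1]-58)<35)&(p[:,2]>20)&(p[:,2]<70); q=p[m,:2]
    from scipy.optimize import least_squares
    f=least_squares(lambda c:np.hypot(q[:,0]-c[0],q[:,1]-c[1])-26,[441,58],loss="soft_l1"); print("spray",f.x,len(q),abs(f.fun).mean())
    m=(p[:,0]>440)&(p[:,0]<600)&(p[:,1]>220)&(p[:,1]<420)&(p[:,2]>60)
    print("tub",np.percentile(p[m],[1,50,99],axis=0).round().tolist())
    g=(p[:,0]>420)&(p[:,0]<700)&(abs(p[:,1])<300)&(abs(p[:,2])<6); print("table z",np.median(p[g,2]))
R=go([480,150,250],0)
E
```

```text
scene tray [633.6  51.2 320.4 107.5] 81.9998550415039 z 14.391126274912608
spray [439.53717401  54.96408495] 349 0.6587367763600941
tub [[497.0, 295.0, 61.0], [549.0, 346.0, 88.0], [598.0, 409.0, 113.0]]
table z 0.5960696638915124
side tray [633.5  53.4 325.7 106.5] 81.70073699951172 z 14.77422031813336
spray [439.16174327  56.15528606] 605 0.6608694586174696
tub [[494.0, 294.0, 61.0], [542.0, 330.0, 85.0], [598.0, 411.0, 114.0]]
table z 0.8508311069458614
shift [-0.4218, -0.3758, -0.0406] yaw 1.298 | at [175.0, 625.4, 208.6] ang 74.4 tilt [-0.0, -0.002, -1.0]
```

Call:
{"op": "send_rows", "data": {"commands": [[0.087,[-0.03,-0.027,-0.003],0],[0.087,[-0.03,-0.027,-0.003],0],[0.087,[-0.03,-0.027,-0.003],0],[0.087,[-0.03,-0.027,-0.003],0],[0.087,[-0.03,-0.027,-0.003],0],[0.087,[-0.03,-0.027,-0.003],0],[0.087,[-0.03,-0.027,-0.003],0],[0.087,[-0.03,-0.027,-0.003],0],[0.087,[-0.03,-0.027,-0.003],0],[0.087,[-0.03,-0.027,-0.003],0],[0.087,[-0.03,-0.027,-0.003],0],[0.087,[-0.03,-0.027,-0.003],0],[0.087,[-0.03,-0.027,-0.003],0],[0.087,[-0.03,-0.027,-0.003],0],[0.087,[0,0,0],0.18],[0.087,[0,0,0],0.18],[0.087,[0,0,0],0.18],[0.087,[0,0,0],0.18],[0.087,[0,0,0],0.18],[0.087,[0,0,0],0.18]]}}

```text
clock: 2.6
ee_pos: [477.4, 148.7, 251.2]
orientation: [[-0.21, 0.978, -0.001], [0.978, 0.21, -0.0], [-0.0, -0.001, -1.0]]
wrist_force: [0.0, 0.3, -0.4]
gripper_width: 87.1
finger_force: 0.0
```

Run:
```python
from h import *
R=go([475,-130,250],-60)
```

```text
shift [-0.2719, -0.0611, 0.0013] yaw 1.259 | at [477.4, 148.7, 251.2] ang 12.2 tilt [-0.001, -0.0, -1.0]
```

Call:
{"op": "send_rows", "data": {"commands": [[0.087,[-0.045,-0.01,0],0],[0.087,[-0.045,-0.01,0],0],[0.087,[-0.045,-0.01,0],0],[0.087,[-0.045,-0.01,0],0],[0.087,[-0.045,-0.01,0],0],[0.087,[-0.045,-0.01,0],0],[0.087,[0,0,0],0.18],[0.087,[0,0,0],0.18],[0.087,[0,0,0],0.18],[0.087,[0,0,0],0.18],[0.087,[0,0,0],0.18],[0.087,[0,0,0],0.18],[0.087,[0,0,0],0.18],[0.087,[-0.04,0.024,0],0],[0.087,[-0.04,0.024,0],0],[0.087,[-0.04,0.024,0],0],[0.087,[-0.04,0.024,0.02],0],[0.087,[0,0,0],0]]}}

```text
clock: 4.85
ee_pos: [384.4, -294.5, 230.4]
orientation: [[0.867, 0.498, -0.002], [0.498, -0.867, 0.001], [-0.002, -0.002, -1.0]]
wrist_force: [0.7, 1.1, -0.1]
gripper_width: 87.1
finger_force: 0.0
```

```bash
cat >> h.py <<'E'
def wrist(name=None):
    from plant import get_image
    d=get_image("wrist")
    if name: cv2.imwrite(f"pics/{name}.png",d["color"])
    return d,cloud(d)
E
python3 - <<'E'
from h import *
d,w=wrist("w1")
for k,c,z in("big",(381,-293),30),("box",(434,-186),20):
    try: print(k,np.round(np.hstack([np.hstack(v) if isinstance(v,tuple) else v for v in [*top(w,c,45,z,3)[:5]]]),1), top(w,c,45,z,3)[5])
    except Exception as e: print(k,e)
print(d["origin"])
go([381,-293,45],-60)
E
```

```text
big [  355.8   404.5  -279.4    35.8 13194. ] ((405.7752380371094, -278.6610412597656), (4.957771301269531, 71.53675079345703), 29.686588287353516)
box [  31.7  434.7 -185.7   42.3 4785. ] ((434.7657165527344, -185.5578155517578), (44.096900939941406, 74.04096221923828), 15.971057891845703)
[ 451.31730866 -256.18061625  405.80899307]
shift [-0.005, -0.0018, 0.186] yaw 0.001 | at [386.4, -292.3, 231.0] ang -59.9 tilt [-0.001, 0.001, -1.0]
```

View pics/w1.png

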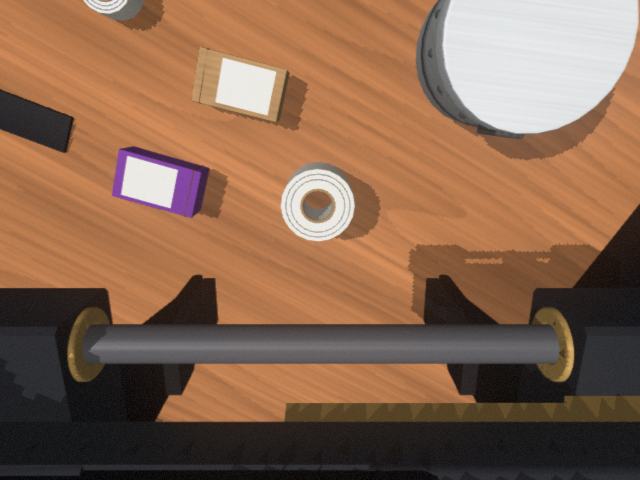

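The wrist picture shows the big roll at (318,203), the brown box at (240,85), the purple box at (160,182) and the drum at (540,60). The cloud needs a height cap so the gripper itself is left out.

```bash
sed -i 's/p=p\[p\[:,2\]>zmin\]/p=p[(p[:,2]>zmin)\&(p[:,2]<125)]/' h.py
python3 - <<'E'
from h import *
d,w=wrist()
t=top(w,(381,-293),45,30,3); print(t)
t=top(w,(565,-358),90,80,3); print(t)
from plant import monitor
for i in range(3): print(monitor.state()["ee_pos"])
go([381,-293,45],-60)
E
```

```text
(np.float64(53.38537175376681), 381.9902648925781, -292.3426208496094, 31.85059928894043, 3469, ((382.32781982421875, -292.2147216796875), (62.590572357177734, 62.8475227355957), 35.04689025878906))
(np.float64(101.34343746679491), 565.3197021484375, -357.80816650390625, 65.02024841308594, 22246, ((548.4415893554688, -367.4546203613281), (88.26677703857422, 129.46902465820312), 30.004152297973633))
[ 387.67294989 -291.06763885  231.33755393]
[ 387.67294989 -291.06763885  231.33755393]
[ 387.67294989 -291.06763885  231.33755393]
shift [-0.0068, -0.0015, 0.1863] yaw 0.004 | at [387.7, -291.1, 231.3] ang -59.8 tilt [-0.0, 0.001, -1.0]
```

Call:
{"op": "send_rows", "data": {"commands": [[0.087,[-0.006,0,0.04],0],[0.087,[0,0,0.04],0],[0.087,[0,0,0.04],0],[0.087,[0,0,0.03],0],[0.087,[0,0,0],0],[0.087,[0,0,0],0],[0.087,[0,0,0],0]]}}

```text
clock: 5.82
ee_pos: [384.1, -294.7, 83.1]
orientation: [[0.863, 0.505, 0.003], [0.505, -0.863, -0.001], [0.002, 0.002, -1.0]]
wrist_force: [0.2, -0.7, -0.4]
gripper_width: 87.1
finger_force: 0.0
```

Run:
```python
from h import *
go([381.8,-292.6,38],-60)
```

```text
shift [-0.001, -0.0031, 0.0451] yaw 0.006 | at [384.1, -294.7, 83.1] ang -59.7 tilt [0.003, -0.001, -1.0]
```

Call:
{"op": "send_rows", "data": {"commands": [[0.087,[-0.001,-0.003,0.025],0],[0.087,[0,0,0.02],0],[0.087,[0,0,0],0],[0.05,[0,0,0],0],[0.05,[0,0,0],0],[0.05,[0,0,0],0],[0.05,[0,0,0],0],[0.05,[0,0,0],0],[0.05,[0,0,0],0]]}}

```text
clock: 6.95
ee_pos: [381.0, -292.6, 37.3]
orientation: [[0.863, 0.505, 0.001], [0.505, -0.863, -0.0], [0.001, 0.001, -1.0]]
wrist_force: [-1.3, 1.0, 5.9]
gripper_width: 61.2
finger_force: 30.0
```

Call:
{"op": "send_rows", "data": {"commands": [[0.05,[0,0,-0.03],0],[0.05,[0,0,-0.04],0],[0.05,[0,0,-0.04],0],[0.05,[0.04,-0.018,0],0],[0.05,[0.04,-0.018,0],0],[0.05,[0.04,-0.018,0],0],[0.05,[0.04,-0.018,0],0],[0.05,[0.04,-0.018,0],0],[0.05,[0.04,-0.018,0],0],[0.05,[0.04,-0.018,0],0],[0.05,[0.04,-0.018,0],0],[0.05,[0.04,-0.018,0],0],[0.05,[0.03,-0.01,0],-0.15],[0.05,[0,0,0],-0.15],[0.05,[0,0,0],-0.15],[0.05,[0,0,0],-0.15],[0.05,[0,0,0],-0.15],[0.05,[0,0,0],-0.15],[0.05,[0,0,0],0],[0.05,[0,0,0],0]]}}

```text
clock: 9.45
ee_pos: [630.0, 52.8, 146.2]
orientation: [[0.144, 0.99, -0.001], [0.99, -0.144, -0.0], [-0.0, -0.001, -1.0]]
wrist_force: [0.1, -1.0, -1.1]
gripper_width: 61.5
finger_force: 30.0
```

Run:
```python
from h import *
R=go([633,52.3,46],-8.1)
d,w=wrist("w2"); p=w.reshape(-1,3)
from plant import get_image
s=get_image("side"); cv2.imwrite("pics/s2.png",s["color"])
m=(p[:,0]>560)&(p[:,0]<710)&(abs(p[:,1]-52)<175)&(p[:,2]>11)&(p[:,2]<22)
r=cv2.minAreaRect(p[m,:2].astype(np.float32)); print(r)
```

```text
shift [-0.0, 0.0031, 0.1002] yaw -0.003 | at [630.0, 52.8, 146.2] ang -8.3 tilt [-0.001, -0.0, -1.0]
((633.7704467773438, 45.17529296875), (307.6771545410156, 104.43343353271484), 81.83228302001953)
```

View pics/w2.png

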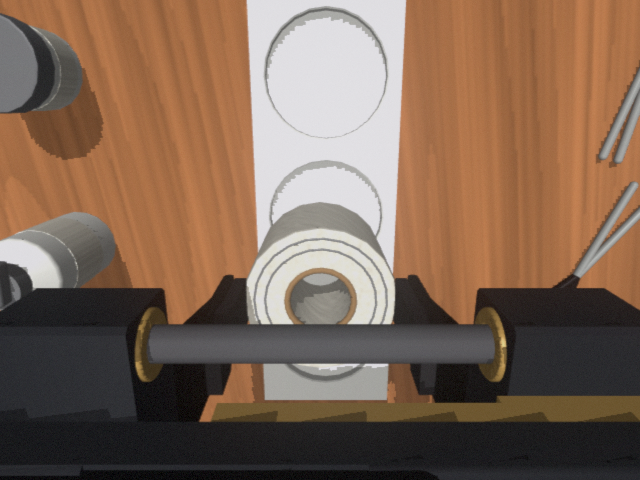

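Wrist picture: the roll is held centred at (320,300) above the middle well. The far well is at (325,72).

Call:
{"op": "send_rows", "data": {"commands": [[0.05,[0,0.003,0.03],0],[0.05,[0,0,0.03],0],[0.05,[0,0,0.02],0],[0.05,[0,0,0.01],0],[0.05,[0,0,0],0],[0.05,[0,0,0],0],[0.05,[0,0,0],0]]}}

```text
clock: 10.42
ee_pos: [634.0, 52.6, 57.8]
orientation: [[0.142, 0.99, 0.002], [0.99, -0.142, 0.0], [0.001, 0.002, -1.0]]
wrist_force: [-1.0, 0.1, -1.0]
gripper_width: 61.4
finger_force: 30.0
```

Run:
```python
from h import *
go([633.3,52.3,44],-8.1)
```

```text
shift [-0.0004, -0.0007, 0.0138] yaw -0.001 | at [634.0, 52.6, 57.8] ang -8.1 tilt [0.002, 0.0, -1.0]
```

Call:
{"op": "send_rows", "data": {"commands": [[0.05,[0,0,0.01],0],[0.05,[0,0,0.004],0],[0.05,[0,0,0],0],[0.05,[0,0,0],0],[0.085,[0,0,0],0],[0.085,[0,0,0],0],[0.085,[0,0,0],0],[0.085,[0,0,0],0],[0.085,[0,0,-0.02],0],[0.085,[0,0,-0.04],0],[0.085,[0,0,-0.05],0],[0.085,[0,0,-0.04],0],[0.085,[0,0,0],0],[0.085,[0,0,0],0]]}}

```text
clock: 12.18
ee_pos: [633.1, 52.5, 193.2]
orientation: [[0.142, 0.99, 0.001], [0.99, -0.142, 0.0], [0.0, 0.0, -1.0]]
wrist_force: [0.3, 0.4, -0.0]
gripper_width: 85.2
finger_force: 0.0
```

Run:
```python
from h import *
from plant import get_image
R=go([448.5,-57.9,140],-8.1)
d,w=wrist(); t=top(w,(633,52),48,40,3); print(t[:5])
s=get_image("side"); t=top(cloud(s),(633,52),48,40,3); print(t[:5])
p=w.reshape(-1,3)
for k in(1,):
    c=(633+14*k,52+99*k); m=(np.hypot(p[:,0]-c[0],p[:,1]-c[1])<48)&(p[:,2]>3)&(p[:,2]<9.5); print("well",cv2.minEnclosingCircle(p[m,:2].astype(np.float32)),m.sum(),np.median(p[m,2]))
```

```text
shift [-0.1355, -0.1672, 0.053] yaw -0.001 | at [633.1, 52.5, 193.2] ang -8.1 tilt [0.001, 0.0, -1.0]
(np.float64(59.35502977161235), 633.8123168945312, 53.1573600769043, 31.838909149169922, 4455)
(np.float64(59.616673118903165), 632.2286987304688, 52.5048713684082, 32.67960739135742, 437)
well ((649.0303955078125, 151.41555786132812), 42.148006439208984) 9013 6.464485638418864
```

Call:
{"op": "send_rows", "data": {"commands": [[0.08,[-0.03,-0.04,0],0],[0.08,[-0.035,-0.042,0.01],0],[0.08,[-0.035,-0.042,0.02],0],[0.08,[-0.035,-0.043,0.02],0],[0.08,[0,0,0],0],[0.08,[0,0,0],0],[0.08,[0,0,0],0]]}}

```text
clock: 13.15
ee_pos: [450.1, -56.9, 143.1]
orientation: [[0.14, 0.99, 0.001], [0.99, -0.14, -0.001], [-0.0, 0.001, -1.0]]
wrist_force: [-0.7, 0.4, 0.0]
gripper_width: 80.0
finger_force: 0.0
```

Run:
```python
from h import *
d,w=wrist()
p=w.reshape(-1,3); w[w[...,2]>60]=np.nan
t=top(w,(448,-58),35,15,3); print(t[:5])
d2=cloud(__import__("plant").get_image("wrist"))
q=d2.reshape(-1,3); q=q[(np.hypot(q[:,0]-439,q[:,1]-56)<35)&(q[:,2]>20)&(q[:,2]<70),:2]
from scipy.optimize import least_squares
f=least_squares(lambda c:np.hypot(q[:,0]-c[0],q[:,1]-c[1])-26,[439,56],loss="soft_l1"); print("spray",f.x,len(q))
go([448.7,-57.9,27],-8.1)
```

```text
(np.float64(29.29529563746661), 449.2425842285156, -57.04547882080078, 21.897907257080078, 2125)
spray [440.56440593  56.16034201] 337
shift [-0.0009, -0.0012, 0.116] yaw 0.000 | at [449.9, -57.1, 143.0] ang -8.1 tilt [0.001, -0.001, -1.0]
```

Call:
{"op": "send_rows", "data": {"commands": [[0.08,[-0.001,-0.001,0.04],0],[0.08,[0,0,0.04],0],[0.08,[0,0,0.025],0],[0.08,[0,0,0.01],0],[0.08,[0,0,0],0],[0.08,[0,0,0],0],[0.03,[0,0,0],0],[0.03,[0,0,0],0],[0.03,[0,0,0],0],[0.03,[0,0,0],0],[0.03,[0,0,0],0],[0.03,[0,0,0],0],[0.03,[0,0,0],0]]}}

```text
clock: 14.88
ee_pos: [447.7, -58.3, 27.6]
orientation: [[0.142, 0.99, -0.0], [0.99, -0.142, 0.0], [0.0, -0.0, -1.0]]
wrist_force: [-0.4, -0.9, -0.6]
gripper_width: 31.1
finger_force: 0.0
```

Run:
```python
from h import *
go([633.2,52.9,160],-8.1)
```

```text
shift [0.1364, 0.1679, -0.1324] yaw -0.001 | at [447.7, -58.3, 27.6] ang -8.1 tilt [-0.0, 0.0, -1.0]
```

Run:
```python
from plant import *
import cv2,numpy as np
a=get_image("side")["color"][180:340,200:420]; b=get_image("wrist")["color"]
print(monitor.state()["gripper_width"],monitor.state()["finger_force"])
cv2.imwrite("pics/m1.png",np.hstack([cv2.resize(a,(440,320)),cv2.resize(b,(360,320))]))
```

```text
30.123176253812666 0.0
```

View pics/m1.png

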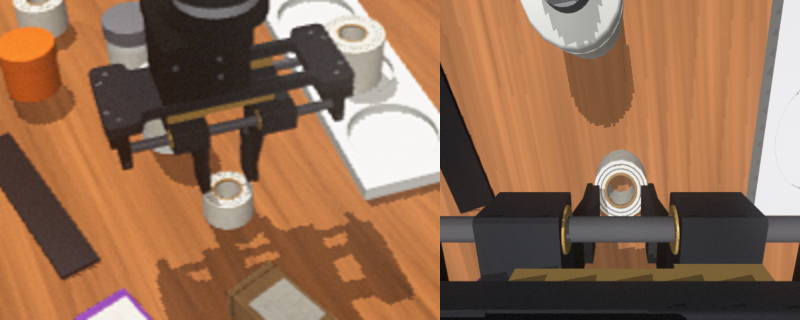

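Side half of the picture: the small roll, at (230,200), sits just out of the fingers' grip. In the wrist half it's at (620,185), ahead of the pads. It was probably squeezed out, so I'll measure it.

Run:
```python
from h import *
from plant import get_image,monitor
for n in("wrist","side","scene"):
    w=cloud(get_image(n)); w[(w[...,2]>34)]=np.nan
    try:
        t=top(w,(448,-62),40,15,3); print(n,t)
    except Exception as e: print(e)
s=monitor.state(); print(s["ee_pos"],s["wrist_force"],s["gripper_width"])
```

```text
wrist (np.float64(29.1630500582399), 449.2914733886719, -56.736656188964844, 21.827157974243164, 4446, ((449.2256164550781, -55.403472900390625), (40.86959457397461, 42.10344314575195), 81.49358367919922))
side (np.float64(29.562878944554985), 447.66131591796875, -57.51719284057617, 22.597793579101562, 273, ((449.0910339355469, -59.283363342285156), (44.529930114746094, 38.95708084106445), 43.06169509887695))
scene (np.float64(23.241227328474544), 470.4289855957031, -60.345252990722656, 5.308340072631836, 6, ((470.13531494140625, -60.3514404296875), (3.3600378036499023, 10.335509300231934), 1.2044768333435059))
[447.70794758 -58.34272183  27.63708648] [0.63562197 0.45449867 0.05683976] 30.083544523306884
```

Run:
```python
from h import *
from plant import get_image
for n in("wrist","side"):
    d=get_image(n); w=cloud(d); p=w.reshape(-1,3); col=d["color"].reshape(-1,3).max(1)
    m=(np.hypot(p[:,0]-447.7,p[:,1]+58.3)<50)&(p[:,2]<110)&(p[:,2]>6)&(col<60)
    q=p[m]; 
    for a in range(5,110,8):
        r=q[(q[:,2]>=a)&(q[:,2]<a+8)]
        if len(r)>4: print(n,a,len(r),np.percentile(r,[2,98],axis=0).round(1)[:,:2].tolist())
```

```text
wrist 37 119 [[427.5, -63.7], [472.8, -43.2]]
wrist 45 509 [[427.4, -63.7], [473.0, -43.2]]
wrist 53 544 [[427.4, -60.3], [473.0, -43.1]]
wrist 61 684 [[426.9, -56.4], [473.4, -43.1]]
wrist 69 681 [[425.0, -51.3], [475.2, -42.8]]
wrist 77 569 [[424.1, -66.7], [476.4, -42.7]]
wrist 85 1084 [[428.2, -69.2], [468.2, -53.9]]
wrist 93 395 [[428.1, -67.8], [469.2, -48.3]]
wrist 101 492 [[428.9, -61.8], [470.3, -42.2]]
wrist 109 76 [[429.7, -57.0], [471.1, -40.9]]
side 37 10 [[422.7, -70.2], [464.9, -60.1]]
side 45 45 [[422.5, -72.7], [466.5, -47.3]]
side 53 50 [[422.7, -71.9], [466.7, -49.8]]
side 61 49 [[421.6, -71.8], [467.9, -51.5]]
side 69 46 [[420.1, -72.3], [468.9, -55.6]]
side 77 59 [[419.4, -72.6], [470.9, -54.2]]
side 85 58 [[417.4, -72.4], [472.4, -57.8]]
side 93 20 [[465.4, -73.1], [470.8, -52.6]]
side 101 10 [[465.4, -72.7], [468.3, -51.6]]
```

Run:
```python
from h import *
from plant import get_image
for n in("wrist","side"):
    d=get_image(n); w=cloud(d); p=w.reshape(-1,3); col=d["color"].reshape(-1,3).max(1)
    R=np.hypot(p[:,0]-447.7,p[:,1]+58.3)
    m=(R<32)&(p[:,2]<110)&(p[:,2]>32); print(n,np.percentile(p[m,2],[0,1,2,5,10]).round(1))
    m=(R<40)&(R>25)&(p[:,2]<110)&(p[:,2]>4); print(" outside roll",np.sort(p[m,2])[:200:10].round(1))
    b=(R<110)&(p[:,2]<200)&(p[:,2]>50)&(p[:,1]<-20)&(p[:,1]>-100)
    print(" heights hist",np.histogram(p[b,2],range(50,200,10))[0])
```

```text
wrist [40.2 41.6 42.7 45.4 49.6]
 outside roll [40.3 42.5 43.1 44.5 46.  47.  47.8 48.8 49.5 50.7 51.8 52.6 53.6 54.4
 55.5 56.3 57.5 58.2 59.1 60.2]
 heights hist [  697   875   953   722  1066   628  2820 15052 28338 21400 18676     0
     0     0]
side [39.9 41.7 43.  44.5 47.7]
 outside roll [43.2 52.  64.3 72.  77.2 79.6 82.8 86.1 88.4 92.3]
 heights hist [  72   70   76   89   40   14  126  602  620  550 1911  348  254  293]
```

The fingers closed above the roll. Both cameras put the tips at z≈40 while the reported TCP is 27.6, so the real tips are about 12 mm above the reported TCP, not 22 mm below. The body's height agrees with this. The roll itself hasn't moved, so I'll reopen and go down 34 mm more, watching the force.

Call:
{"op": "send_rows", "data": {"commands": [[0.08,[0,0,0],0],[0.08,[0,0,0],0],[0.08,[0,0,0],0],[0.08,[0,0,0],0],[0.08,[0,0.001,0.01],0],[0.08,[0,0,0.01],0],[0.08,[0,0,0.008],0],[0.08,[0,0,0.004],0],[0.08,[0,0,0],0],[0.08,[0,0,0],0]]}}

```text
clock: 16.58
ee_pos: [449.0, -58.5, -4.2]
orientation: [[0.142, 0.99, 0.0], [0.99, -0.142, 0.0], [0.0, 0.0, -1.0]]
wrist_force: [0.2, -0.8, 0.5]
gripper_width: 79.8
finger_force: 0.0
```

Run:
```python
from h import *
from plant import get_image,monitor
d=get_image("wrist"); w=cloud(d); p=w.reshape(-1,3); c=monitor.state()["ee_pos"]; print(c)
R=np.hypot(p[:,0]-c[0],p[:,1]-c[1])
for lo in range(3,40,4):
    m=(R<65)&(R>28)&(p[:,2]<lo+4)&(p[:,2]>lo); print(lo,m.sum())
```

```text
[449.00270573 -58.5039903   -4.0873572 ]
3 2
7 166
11 397
15 397
19 404
23 398
27 399
31 483
35 426
39 415
```

Call:
{"op": "send_rows", "data": {"commands": [[0.08,[0,0,0.002],0],[0.03,[0,0,0],0],[0.03,[0,0,0],0],[0.03,[0,0,0],0],[0.03,[0,0,0],0],[0.03,[0,0,0],0],[0.03,[0,0,0],0]]}}

```text
clock: 17.5
ee_pos: [448.7, -58.5, -6.3]
orientation: [[0.142, 0.99, 0.0], [0.99, -0.142, 0.0], [0.0, 0.0, -1.0]]
wrist_force: [0.2, -0.9, 1.1]
gripper_width: 43.4
finger_force: 30.1
```

Run:
```python
from h import *
go([633.2,52.9,140],-8.1)
```

```text
shift [0.1364, 0.1669, -0.1463] yaw -0.001 | at [448.7, -58.5, -6.3] ang -8.1 tilt [0.0, 0.0, -1.0]
```

Call:
{"op": "send_rows", "data": {"commands": [[0.03,[0,0,-0.026],0],[0.03,[0,0,-0.04],0],[0.03,[0,0,-0.04],0],[0.03,[0,0,-0.04],0],[0.03,[0.034,0.042,0],0],[0.03,[0.034,0.042,0],0],[0.03,[0.034,0.042,0],0],[0.03,[0.034,0.041,0],0],[0.03,[0,0,0.03],0],[0.03,[0,0,0],0],[0.03,[0,0,0],0],[0.03,[0,0,0],0]]}}

```text
clock: 19.0
ee_pos: [633.8, 52.0, 111.3]
orientation: [[0.142, 0.99, 0.002], [0.99, -0.142, 0.001], [0.001, 0.002, -1.0]]
wrist_force: [0.1, 1.2, -0.3]
gripper_width: 43.2
finger_force: 30.1
```

Run:
```python
from h import *
d,w=wrist(); c=go([633.2,52.9,52.7],-8.1)
from plant import get_image
s=cloud(get_image("side"))
for n,a in("wrist",w),("side",s):
    a=a.copy(); p=a.reshape(-1,3); col=None
    t=top(a,(633,53),34,120,3) if 0 else None
    m=(np.hypot(p[:,0]-633,p[:,1]-53)<40)&(p[:,2]>95)&(p[:,2]<150); print(n,np.histogram(p[m,2],range(95,151,5))[0])
```

```text
shift [0.0006, -0.0008, 0.0585] yaw -0.001 | at [633.8, 52.1, 111.2] ang -8.2 tilt [0.002, 0.001, -1.0]
wrist [   0    0    0    0   50  616  750  754  755 1166 4495]
side [  0   0   0   0  10  46  77  93 111 104 212]
```

Call:
{"op": "send_rows", "data": {"commands": [[0.03,[0,-0.001,0.025],0],[0.03,[0,0,0.02],0],[0.03,[0,0,0.01],0],[0.03,[0,0,0],0],[0.03,[0,0,0],0],[0.03,[0,0,0],0]]}}

```text
clock: 19.85
ee_pos: [632.9, 52.7, 55.5]
orientation: [[0.141, 0.99, 0.001], [0.99, -0.141, 0.0], [0.001, 0.001, -1.0]]
wrist_force: [-1.0, 0.3, -0.8]
gripper_width: 43.3
finger_force: 30.1
```

Call:
{"op": "send_rows", "data": {"commands": [[0.03,[0,0,0.003],0],[0.03,[0,0,0],0],[0.03,[0,0,0],0],[0.08,[0,0,0],0],[0.08,[0,0,0],0],[0.08,[0,0,0],0],[0.08,[0,0,0],0],[0.08,[0,0,-0.03],0],[0.08,[0,0,-0.05],0],[0.08,[0,0,-0.05],0],[0.08,[0,0,0],0],[0.08,[0,0,0],0]]}}

```text
clock: 21.35
ee_pos: [631.9, 52.7, 181.2]
orientation: [[0.141, 0.99, -0.001], [0.99, -0.141, 0.0], [0.0, -0.001, -1.0]]
wrist_force: [0.3, -0.2, -0.6]
gripper_width: 79.9
finger_force: 0.0
```

Run:
```python
from h import *
from plant import get_image
go([439.6,55.8,130],-8.1)
for n in("wrist","side"):
    w=cloud(get_image(n)); t=top(w,(633,53),40,75,3); print(n,"small",t[:5]); w[w[...,2]>65]=np.nan; print(" big",top(w,(633,53),45,40,3)[:5])
```

```text
shift [-0.0242, -0.1908, 0.0513] yaw -0.001 | at [631.9, 52.7, 181.2] ang -8.1 tilt [-0.001, 0.0, -1.0]
wrist small (np.float64(87.28728063885865), 633.4026489257812, 54.03333282470703, 21.95769691467285, 2433)
 big (np.float64(59.44029225045782), 633.689697265625, 53.2993049621582, 31.78760528564453, 2202)
side small (np.float64(87.67208636656306), 631.2838745117188, 53.57966995239258, 22.9531307220459, 194)
 big (np.float64(60.452606598991224), 631.3706665039062, 51.309234619140625, 31.831893920898438, 223)
```

Stack is centred to within about 1 mm. Next, the spray bottle.

Call:
{"op": "send_rows", "data": {"commands": [[0.085,[-0.006,-0.045,0],0],[0.085,[-0.006,-0.048,0],0],[0.085,[-0.006,-0.048,0.01],0],[0.085,[-0.006,-0.048,0.02],0],[0.085,[0,0,0.01],0],[0.085,[0,0,0],0],[0.085,[0,0,0],0],[0.085,[0,0,0],0]]}}

```text
clock: 22.45
ee_pos: [442.9, 55.5, 142.1]
orientation: [[0.142, 0.99, 0.001], [0.99, -0.142, -0.0], [-0.0, 0.001, -1.0]]
wrist_force: [-0.2, 0.5, -0.5]
gripper_width: 85.0
finger_force: 0.0
```

Run:
```python
from h import *
d,w=wrist("w3"); p=w.reshape(-1,3)
col=d["color"].reshape(-1,3)
q=p[(np.hypot(p[:,0]-439,p[:,1]-56)<32)&(p[:,2]>15)&(p[:,2]<70)&(col.min(1)>70),:2]
from scipy.optimize import least_squares
f=least_squares(lambda c:np.hypot(q[:,0]-c[0],q[:,1]-c[1])-26,[439,56],loss="soft_l1"); print("spray",f.x,len(q))
go([439.6,55.8,28],-8.1)
```

```text
spray [440.56186672  56.09303485] 978
shift [-0.0002, -0.0032, 0.114] yaw -0.001 | at [442.7, 55.5, 142.0] ang -8.2 tilt [0.001, -0.0, -1.0]
```

View pics/w3.png

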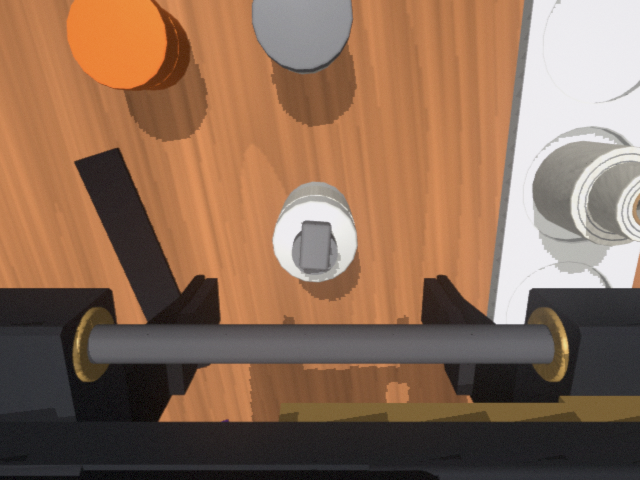

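Wrist picture: the spray at (316,238) lies between the fingers, with the stack at the right (625,200). Going down.

Call:
{"op": "send_rows", "data": {"commands": [[0.085,[0,-0.002,0.03],0],[0.085,[0,0,0.03],0],[0.085,[0,0,0.03],0],[0.085,[0,0,0.02],0],[0.085,[0,0,0.003],0],[0.085,[0,0,0],0],[0.085,[0,0,0],0],[0.04,[0,0,0],0],[0.04,[0,0,0],0],[0.04,[0,0,0],0],[0.04,[0,0,0],0],[0.04,[0,0,0],0],[0.04,[0,0,0],0]]}}

```text
clock: 24.12
ee_pos: [439.8, 55.9, 28.7]
orientation: [[0.141, 0.99, -0.0], [0.99, -0.141, 0.0], [0.0, -0.0, -1.0]]
wrist_force: [0.3, -0.4, 1.5]
gripper_width: 51.4
finger_force: 30.0
```

Run:
```python
from h import *
go([440,-46.7,130],-8.1)
go([619.2,-46.7,130],-8.1)
```

```text
shift [-0.1016, 0.0147, -0.1013] yaw -0.001 | at [439.8, 55.9, 28.7] ang -8.1 tilt [-0.0, 0.0, -1.0]
shift [-0.0762, 0.1921, -0.1013] yaw -0.001 | at [439.8, 55.9, 28.7] ang -8.1 tilt [-0.0, 0.0, -1.0]
```

Call:
{"op": "send_rows", "data": {"commands": [[0.04,[0,0,-0.03],0],[0.04,[0,0,-0.04],0],[0.04,[-0.015,0,-0.03],0],[0.04,[-0.02,0.03,0],0],[0.04,[-0.02,0.04,0],0],[0.04,[-0.02,0.04,0],0],[0.04,[-0.001,0.04,0],0],[0.04,[0,0.04,0],0],[0.04,[0,0,0],0],[0.04,[0,0,0],0],[0.04,[0,0,0],0]]}}

```text
clock: 25.5
ee_pos: [616.1, -46.0, 128.7]
orientation: [[0.141, 0.99, -0.001], [0.99, -0.141, 0.001], [0.001, -0.001, -1.0]]
wrist_force: [-0.6, 0.0, -1.6]
gripper_width: 51.1
finger_force: 30.0
```

Run:
```python
from h import *
from plant import get_image
go([619.2,-46.7,36],-8.1)
w=cloud(get_image("scene")); p=w.reshape(-1,3)
m=(np.hypot(p[:,0]-619,p[:,1]+47)<48)&(p[:,2]>3)&(p[:,2]<9.5)
if m.sum(): print("well",cv2.minEnclosingCircle(p[m,:2].astype(np.float32)),m.sum())
```

```text
shift [-0.0004, 0.0032, 0.0927] yaw -0.001 | at [616.1, -46.0, 128.7] ang -8.1 tilt [-0.001, 0.001, -1.0]
well ((617.447509765625, -47.5612678527832), 41.90668487548828) 1163
```

Call:
{"op": "send_rows", "data": {"commands": [[0.04,[0,0.002,0.03],0],[0.04,[0,0,0.03],0],[0.04,[0,0,0.02],0],[0.04,[0,0,0.008],0],[0.04,[0,0,0],0],[0.04,[0,0,0],0],[0.04,[0,0,0],0]]}}

```text
clock: 26.42
ee_pos: [619.9, -46.5, 41.7]
orientation: [[0.141, 0.99, 0.002], [0.99, -0.141, 0.0], [0.0, 0.002, -1.0]]
wrist_force: [-0.1, 0.4, -1.6]
gripper_width: 51.0
finger_force: 30.0
```

Call:
{"op": "send_rows", "data": {"commands": [[0.04,[0,0,0.005],0],[0.04,[0,0,0.001],0],[0.04,[0,0,0],0],[0.04,[0,0,0],0],[0.085,[0,0,0],0],[0.085,[0,0,0],0],[0.085,[0,0,0],0],[0.085,[0,0,0],0],[0.085,[0,0,-0.02],0],[0.085,[0,0,-0.04],0],[0.085,[0,0,-0.04],0],[0.085,[0,0,-0.03],0],[0.085,[0,0,0],0],[0.085,[0,0,0],0]]}}

```text
clock: 28.18
ee_pos: [618.9, -46.4, 164.8]
orientation: [[0.141, 0.99, 0.0], [0.99, -0.141, 0.0], [0.0, -0.0, -1.0]]
wrist_force: [-0.2, -0.5, 0.5]
gripper_width: 84.7
finger_force: 0.0
```

Run:
```python
from h import *
from plant import get_image
from scipy.optimize import least_squares
for n in("scene","side"):
    p=cloud(get_image(n)).reshape(-1,3)
    q=p[(np.hypot(p[:,0]-619,p[:,1]+47)<34)&(p[:,2]>25)&(p[:,2]<74)]
    f=least_squares(lambda c:np.hypot(q[:,0]-c[0],q[:,1]-c[1])-26,[619,-47],loss="soft_l1"); print(n,"spray",f.x,len(q))
    t=p[(np.hypot(p[:,0]-619,p[:,1]+47)<34)]; print(np.sort(t[t[:,2]<115,2])[-5:])
go([451.3,182.8,130],-8.1)
```

```text
scene spray [618.85918852 -47.34017898] 339
[108.40476041 108.47173053 109.11584433 109.85411237 109.8617714 ]
side spray [618.54531743 -46.1179059 ] 620
[109.89958801 110.09076844 110.1241066  110.12559882 110.18580461]
shift [0.2032, -0.1977, 0.034] yaw -0.001 | at [618.3, -46.4, 163.7] ang -8.1 tilt [-0.002, 0.0, -1.0]
```

Call:
{"op": "send_rows", "data": {"commands": [[0.085,[0.03,-0.03,0],0],[0.085,[0.04,-0.04,0],0],[0.085,[0.04,-0.04,0],0],[0.085,[0.04,-0.04,0],0],[0.085,[0.04,-0.04,0.02],0],[0.085,[0.013,-0.007,0.03],0],[0.085,[0,0,0.02],0],[0.085,[0,0,0],0],[0.085,[0,0,0],0],[0.085,[0,0,0],0]]}}

```text
clock: 29.52
ee_pos: [453.6, 182.3, 95.5]
orientation: [[0.142, 0.99, 0.001], [0.99, -0.142, 0.001], [0.001, 0.001, -1.0]]
wrist_force: [-0.1, -0.0, -0.5]
gripper_width: 85.0
finger_force: 0.0
```

Run:
```python
from h import *
d,w=wrist(); w[w[...,2]>65]=np.nan
print(top(w,(451,183),40,40,3)[:5])
go([451.3,182.8,16],-8.1)
```

```text
(np.float64(55.190639288440465), 451.8392333984375, 184.33995056152344, 28.875444412231445, 8225)
shift [0.0, -0.0024, 0.0795] yaw -0.001 | at [453.6, 182.4, 95.5] ang -8.2 tilt [0.001, 0.001, -1.0]
```

Call:
{"op": "send_rows", "data": {"commands": [[0.085,[0.001,-0.002,0.03],0],[0.085,[0,0,0.03],0],[0.085,[0,0,0.016],0],[0.085,[0,0,0.002],0],[0.085,[0,0,0],0],[0.085,[0,0,0],0],[0.045,[0,0,0],0],[0.045,[0,0,0],0],[0.045,[0,0,0],0],[0.045,[0,0,0],0],[0.045,[0,0,0],0],[0.045,[0,0,0],0]]}}

```text
clock: 31.08
ee_pos: [451.0, 183.6, 16.7]
orientation: [[0.141, 0.99, 0.0], [0.99, -0.141, 0.0], [0.0, 0.0, -1.0]]
wrist_force: [0.5, 0.0, 2.2]
gripper_width: 57.5
finger_force: 30.0
```

Run:
```python
from h import *
go([647.8,151.4,115],-8.1)
```

```text
shift [-0.0041, 0.1994, -0.0983] yaw -0.001 | at [451.0, 183.6, 16.7] ang -8.1 tilt [0.0, 0.0, -1.0]
```

Call:
{"op": "send_rows", "data": {"commands": [[0.045,[0,0,-0.03],0],[0.045,[0,0,-0.04],0],[0.045,[-0.004,0,-0.02],0],[0.045,[0,0.04,0],0],[0.045,[0,0.04,0],0],[0.045,[0,0.04,0],0],[0.045,[0,0.04,0],0],[0.045,[0,0.039,0.02],0],[0.045,[0,0,0.02],0],[0.045,[0,0,0.02],0],[0.045,[0,0,0],0],[0.045,[0,0,0],0],[0.045,[0,0,0],0]]}}

```text
clock: 32.7
ee_pos: [648.0, 152.0, 48.1]
orientation: [[0.141, 0.99, 0.002], [0.99, -0.141, 0.001], [0.001, 0.002, -1.0]]
wrist_force: [0.1, -0.7, -1.3]
gripper_width: 57.0
finger_force: 30.0
```

Run:
```python
from h import *
go([647.8,151.4,23],-8.1)
```

```text
shift [-0.0007, -0.0001, 0.0251] yaw -0.000 | at [648.0, 152.0, 48.1] ang -8.1 tilt [0.002, 0.001, -1.0]
```

Call:
{"op": "send_rows", "data": {"commands": [[0.045,[0,0,0.016],0],[0.045,[0,0,0.007],0],[0.045,[0,0,0.001],0],[0.045,[0,0,0],0],[0.045,[0,0,0],0],[0.085,[0,0,0],0],[0.085,[0,0,0],0],[0.085,[0,0,0],0],[0.085,[0,0,0],0],[0.085,[0,0,-0.02],0],[0.085,[0,0,-0.04],0],[0.085,[0,0,-0.05],0],[0.085,[0,0,-0.04],0],[0.085,[0,0,0],0],[0.085,[0,0,0],0]]}}

```text
clock: 34.58
ee_pos: [647.3, 151.5, 173.2]
orientation: [[0.142, 0.99, 0.0], [0.99, -0.142, 0.0], [0.001, 0.0, -1.0]]
wrist_force: [-0.7, -0.4, -0.7]
gripper_width: 84.8
finger_force: 0.0
```

Run:
```python
from h import *
from plant import get_image
for n in("scene","side","wrist"):
    w=cloud(get_image(n)); w[w[...,2]>70]=np.nan
    try: print(n,top(w,(648,151),45,45,3)[:5])
    except Exception as e: print(n,e)
go([434,-186,150],15.9)
```

```text
scene (np.float64(61.802274764635044), 647.66943359375, 150.08670043945312, 29.14616584777832, 592)
side (np.float64(61.878840118409414), 647.2877807617188, 150.44586181640625, 30.028148651123047, 327)
wrist (np.float64(61.276836933392275), 648.1446533203125, 152.0699005126953, 28.889493942260742, 5017)
shift [-0.3641, -0.1626, 0.022] yaw -0.419 | at [646.5, 151.4, 171.4] ang -8.1 tilt [-0.002, -0.001, -1.0]
```

Call:
{"op": "send_rows", "data": {"commands": [[0.085,[-0.034,-0.015,0],0],[0.085,[-0.04,-0.018,0],0],[0.085,[-0.04,-0.018,0],0],[0.085,[-0.04,-0.018,0],0],[0.085,[-0.04,-0.018,0],0],[0.085,[-0.04,-0.018,0],0],[0.085,[-0.04,-0.018,0],0],[0.085,[-0.04,-0.018,0],0],[0.085,[-0.04,-0.018,0],0],[0.085,[-0.01,-0.004,0],-0.14],[0.085,[0,0,0.03],-0.14],[0.085,[0,0,0.04],-0.14],[0.085,[0,0,0],0],[0.085,[0,0,0],0],[0.085,[0,0,0],0]]}}

```text
clock: 36.6
ee_pos: [435.7, -186.0, 104.1]
orientation: [[-0.273, 0.962, 0.003], [0.962, 0.273, -0.0], [-0.001, 0.002, -1.0]]
wrist_force: [0.3, 0.5, -0.1]
gripper_width: 84.5
finger_force: 0.0
```

Run:
```python
from h import *
d,w=wrist(); w[w[...,2]>45]=np.nan
print(top(w,(434,-186),50,20,3))
go([434,-186,-7],15.9)
```

```text
(np.float64(31.478195166103784), 434.60540771484375, -185.10195922851562, 42.39728927612305, 8165, ((434.7514953613281, -185.00054931640625), (44.35022735595703, 73.8637466430664), 15.94288444519043))
shift [0.0005, -0.0018, 0.111] yaw -0.000 | at [435.6, -186.0, 104.0] ang 15.9 tilt [0.002, -0.0, -1.0]
```

Call:
{"op": "send_rows", "data": {"commands": [[0.085,[0.001,-0.001,0.03],0],[0.085,[0,0,0.03],0],[0.085,[0,0,0.03],0],[0.085,[0,0,0.015],0],[0.085,[0,0,0.004],0],[0.085,[0,0,0],0],[0.085,[0,0,0],0],[0.03,[0,0,0],0],[0.03,[0,0,0],0],[0.03,[0,0,0],0],[0.03,[0,0,0],0],[0.03,[0,0,0],0],[0.03,[0,0,0],0],[0.03,[0,0,0],0]]}}

```text
clock: 38.4
ee_pos: [433.3, -185.1, -6.4]
orientation: [[-0.274, 0.962, 0.0], [0.962, 0.274, 0.0], [0.0, 0.0, -1.0]]
wrist_force: [0.2, 0.1, 0.0]
gripper_width: 44.0
finger_force: 30.0
```

Run:
```python
from h import *
go([565,-358,140])
```

```text
shift [-0.2024, 0.0792, -0.1464] yaw 0.000 | at [433.3, -185.1, -6.4] ang 15.9 tilt [0.0, 0.0, -1.0]
```

Call:
{"op": "send_rows", "data": {"commands": [[0.03,[0,0,-0.026],0],[0.03,[0,0,-0.04],0],[0.03,[0,0,-0.04],0],[0.03,[0,0,-0.04],0],[0.03,[-0.03,0.01,0],0],[0.03,[-0.04,0.016,0],0],[0.03,[-0.04,0.016,0],0],[0.03,[-0.04,0.016,0],0],[0.03,[-0.04,0.016,0],0],[0.03,[-0.012,0.005,0.02],0],[0.03,[0,0,0],0],[0.03,[0,0,0],0],[0.03,[0,0,0],0]]}}

```text
clock: 40.02
ee_pos: [565.0, -357.0, 120.6]
orientation: [[-0.275, 0.961, 0.001], [0.961, 0.275, 0.0], [-0.0, 0.001, -1.0]]
wrist_force: [1.1, -0.3, -0.6]
gripper_width: 44.0
finger_force: 30.0
```

Run:
```python
from h import *
go([565,-358,94.5])
```

```text
shift [-0.0009, -0.0003, 0.0261] yaw 0.000 | at [565.0, -357.0, 120.6] ang 16.0 tilt [0.001, 0.0, -1.0]
```

Call:
{"op": "send_rows", "data": {"commands": [[0.03,[-0.001,0,0.016],0],[0.03,[0,0,0.008],0],[0.03,[0,0,0.002],0],[0.03,[0,0,0],0],[0.03,[0,0,0],0]]}}

```text
clock: 40.65
ee_pos: [565.0, -358.4, 93.6]
orientation: [[-0.275, 0.962, 0.0], [0.962, 0.275, 0.0], [0.0, 0.0, -1.0]]
wrist_force: [0.1, 0.8, 0.8]
gripper_width: 43.7
finger_force: 30.0
```

Call:
{"op": "send_rows", "data": {"commands": [[0.075,[0,0,0],0],[0.075,[0,0,0],0],[0.075,[0,0,0],0],[0.075,[0,0,0],0],[0.075,[0,0,-0.03],0],[0.075,[0,0,-0.04],0],[0.075,[0,0,-0.04],0],[0.075,[0.04,0,-0.02],0],[0.075,[0.04,-0.03,0],0],[0.075,[0.04,-0.03,0],0],[0.075,[0,0,0],0],[0.075,[0,0,0],0]]}}

```text
clock: 42.15
ee_pos: [475.2, -259.7, 224.3]
orientation: [[-0.275, 0.961, 0.002], [0.961, 0.275, 0.0], [-0.0, 0.002, -1.0]]
wrist_force: [0.8, 0.2, -0.4]
gripper_width: 74.8
finger_force: 0.0
```

Run:
```python
from h import *
from plant import get_image,monitor
S={}
for n in("scene","side"):
    d=get_image(n); w=cloud(d); S[n]=d["color"]
    w2=w.copy(); w2[w2[...,2]>140]=np.nan
    p=w2.reshape(-1,3); q=p[(np.hypot(p[:,0]-565,p[:,1]+358)<60)&(p[:,2]>124)]
    print(n,"box",cv2.minAreaRect(q[:,:2].astype(np.float32)),np.median(q[:,2]))
    for k,c,z,zh in("small",(633,53),75,100),("big",(633,53),45,65),("jar",(648,151),45,70),("medium",(382,284),25,50):
        w2=w.copy(); w2[w2[...,2]>zh]=np.nan
        try: print("",k,np.round(top(w2,c,45,z,3)[:5],1))
        except Exception as e: print(k,"-")
cv2.imwrite("pics/fin.png",S["scene"]); print(monitor.state()["ee_pos"])
```

```text
scene box ((566.2083740234375, -359.65301513671875), (47.00688171386719, 74.23467254638672), 15.486740112304688) 130.52892400593657
 small [ 87.8 633.4  52.7  21.7 269. ]
 big [ 60.4 634.9  50.8  31.2 277. ]
 jar [ 61.9 647.7 150.   29.7 578. ]
 medium [ 39.7 383.8 284.   28.1 231. ]
side box ((564.5056762695312, -358.72332763671875), (45.47285461425781, 74.36294555664062), 15.679134368896484) 130.76548930752847
small -
big -
 jar [ 62.2 639.5 160.   26.9 140. ]
 medium [ 39.8 380.7 284.3  28.1 235. ]
[ 475.2025117  -260.56242802  223.94019047]
```

View pics/fin.png

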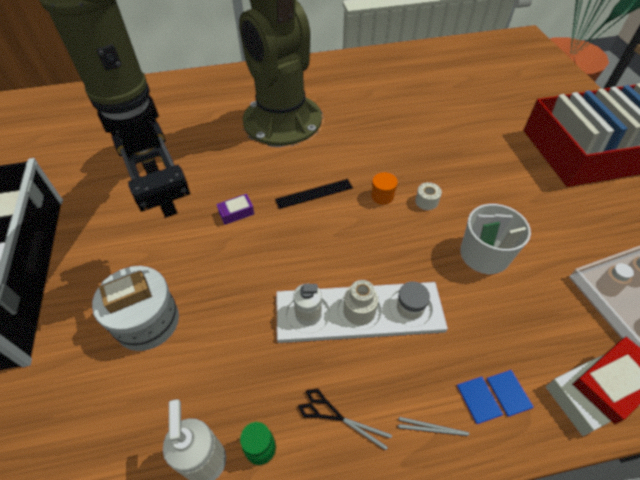

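The final picture shows the spray (307,305), the stacked rolls (361,300) and the jar (413,300) in their wells. The box lies on the drum at (127,290), and the medium roll is untouched at (428,195). Handing in.

```bash
python3 -c "
from plant import workorder; print(workorder.close_job())"
```

```text
the job is handed in; nothing more can be done
None
```

The taping station is set out as asked and handed in at about 42 s on the robot's clock; the final camera check showed everything in place, and the close call returned no verdict.

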